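# Clear the holding jig, then bolt the tenoned neck blank into it

### The job

Someone left a tall varnish jar standing on the bed of the holding jig: first stand it upright in the low square tray. Then draw the blank with the tenon (stepped-in end) out of the rack by that end, lay it flat on the bare bench and let go, take it again nearer its plain end, and slide it tenon first along the jig's bed into the hooded throat as far as it goes. Last, slide the jig's bolt fully across behind it; leave the plain blank in the rack and the other loose things where they are.

Things in the scene. Friction and masses are not known exactly. Their poses are not given: they have to be found in the camera images.
- tall_jar: tall slim varnish jar of clear glass with a cork-coloured cap, 48 mm diameter, 109 mm high (glass body to 95 mm, cap 40 mm diameter above), about 0.16 kg; stands upright on the jig's bed, in front of the throat. Origin: centre of its underside, z up.
- tray: low square wooden tray fixed to the bench, 120 x 120 mm outside, walls 6 mm thick and 14 mm high, inner floor 5 mm above the bench. Origin: centre of its underside. The bench between the tray and the robot is bare, with room to lay the blank down.
- rack: low wooden rack fixed to the bench, 110 mm deep (x), 206 mm wide (y), 59 mm high, with a roof. Origin: centre of its underside. Two bays open towards its -x (mouth at x = -55 mm), centred at y = +50 and -50 mm, floor 8 mm above the bench, 42 mm high, 70 mm wide. In each lies a blank whose front 70 to 80 mm stick out.
- tenon_blank: light maple bar 170 mm long (its x), 36 mm wide (its y), 34 mm high, about 0.15 kg, whose last 30 mm at the +x end are stepped in on both sides to a tenon 20 mm wide (same height). Origin: centre of its underside, mid-length. It lies in one of the rack's two bays (either one) with the tenon end sticking out.
- tenon_tip (a point): centre of the tenon's end face on the tenon blank: 85 mm from its origin along its +x, 17 mm above its underside; axes as the blank's.
- plain_blank: light maple bar 170 x 36 x 34 mm, full width to both ends, in the other bay of the rack; to be left alone. Origin: centre of its underside.
- jig: wooden holding jig fixed to the bench: flat bed 240 mm long (x from -110 to +130 mm) and 110 mm wide, its top 10 mm above the bench. Origin: on the bench, under the bed's middle line; +x points into the throat (see throat_mouth). On the -y side a steel bolt can cross the bed, its face towards the throat at x = -61 mm; its guide loop stands at y = -52 to -66 mm, 38 mm high.
- throat_mouth (a point): mouth of the jig's dark hooded throat, on the bed's top (jig x = 50 mm, y = 0); axes as the jig's. The channel is 42 mm wide, 40 mm high, 65 mm deep to the end stop (roof's top 60 mm above the bench). Cheeks without roof, 50 mm above the bench, flare out from the mouth 25 mm towards -x. With the blank fully in, its plain end is at jig x = -55 mm.
- bolt (a joint): slide of the jig's steel bolt (20 x 20 mm, 12 to 32 mm above the bench), m: near 0 drawn back clear of the bed, 0.060 fully across behind the blank; it slides towards the jig's +y with a friction of about 2 N and stays where it is left.
- bolt_knob (a point): centre of the brass knob that stands upright on the bolt: 16 mm diameter, from 45 to 71 mm above the bench; this point is 56.5 mm above the bench. It lies at the jig's x = -71 mm, y = -140 mm plus the bolt's travel. Axes as the jig's.
- squat_jar: bystander: squat varnish jar with a dark cap, 64 mm diameter, 76 mm high. Origin: centre of its underside.
- sanding_block: bystander: cork sanding block 46 x 90 x 27 mm. Origin: centre of its underside.
- finger_plane: bystander: small brass finger plane 29 x 60 x 31 mm. Origin: centre of its underside.
- spool_clamp: bystander: turned wooden spool clamp with wing nut, standing, 35 mm diameter, 68 mm high. Origin: centre of its underside.
Mind the look-alikes: they are no part of the job. What is shaped like the tall_jar but blue is not meant.

How it is judged (in metres and radians):
On the way, in this order (a step that is already met when the one before it is completed fails the run):
1. the tall jar stands upright in the tray, released (horizontal distance between tall_jar and tray below 0.045 m and height (world z) of tall_jar below 0.016 m and angle between tall_jar's own z axis and vertical below 0.12 rad and contact force between the fingers and tall_jar below 0.1 N), for 0.2 s.
2. the tenon blank is out of the rack and lies flat on the bare bench, released (horizontal distance between tenon_blank and rack above 0.145 m and height (world z) of tenon_blank below 0.004 m and angle between tenon_blank's own z axis and vertical below 0.06 rad and contact force between the fingers and tenon_blank below 0.1 N and linear speed of tenon_blank below 0.03 m/s), for 0.2 s.
3. the tenon blank lies in the jig, tenon first, home in the throat (x of tenon_tip in the frame of jig above 0.106 m and y of tenon_tip in the frame of jig between -0.008 and 0.008 m and angle between the x axis of tenon_blank and the x axis of jig, either way round below 0.09 rad and angle between tenon_blank's own z axis and vertical below 0.1 rad and z of tenon_blank in the frame of jig below 0.016 m), for 0.2 s.
4. the bolt is fully across (value of joint bolt above 0.052 m), for 0.2 s.
At the end, for the whole second after the job is handed in: The tall jar stands upright in the tray (within 45 mm of its centre), the tenon blank lies flat on the jig's bed with its tenon end in the throat within 9 mm of the stop, the bolt is across (travel over 52 of 60 mm), and all are released and at rest (all of step 1 and all of step 3 and value of joint bolt above 0.052 m and linear speed of each of tenon_blank, tall_jar below 0.02 m/s); the robot touches nothing.
It fails at once if the tall jar is tipped (angle between tall_jar's own z axis and vertical above 0.6 rad).
It fails at once if the plain blank is moved in the rack (over 15 mm) (distance of plain_blank from where it was at the start of the episode above 0.015 m).
It fails at once if the squat jar, sanding block, finger plane or spool clamp is moved (over 30 mm) (distance of any of squat_jar, sanding_block, finger_plane, spool_clamp from where it was at the start of the episode above 0.03 m).
It also fails if it takes over 72 s, if anything falls off the work surface, if the arm or the gripper's body presses on something with over 40 N, if the wrist force passes 120 N, or if a joint passes its speed limit or range.

### The arm

A 6-joint arm with a two-finger parallel gripper is mounted at the origin on a cart in front of the work surface, level with it; the furniture and walls round the work are solid. World frame = base frame: x ahead of the robot, y to its left, z up, the work surface at z = 0. Lengths are in mm, angles in rad, forces in N, time in s.
With the tool pointing down it reaches from about 350 to 800 mm from the base axis. Payload 7.3 kg.
Tool frame: the origin (TCP) lies midway between the tips of the shut fingers; the grasp point (between the pads) lies 19 mm behind it; y points along the fingers, x is the direction in which the jaws open and shut, and the axes are right-handed (so a half turn about y gives the same grasp; the last joint's range is limited). The gripper opens to 85 mm and grips with 20 to 120 N. Pads are 22 mm wide; open, the fingers measure 114 mm over their backs; the gripper's body (76 mm by 85 mm) begins 54 mm behind the grasp point. The pads swing forward as they close: fully open they stand 13 mm farther back than shut.
Start: joints at [1.161, 0.342, 1.524, -0, 1.275, -0.146], TCP at [136.878, 506.862, 231.322] pointing down, gripper open.
Joint ranges: [-2.53, 2.53], [-0.77, 2.02], [0.04, 2.7], [-1, 4.14], [0.28, 2.66], [-3.11, 3.11]. Speed limits (rad/s): [2.57, 2.57, 3.14, 3.14, 3.14, 3.14].

### API

Orientations are given as a rotation vector (axis times angle).
In Python, from bench import ctrl gives the robot as it stands. Calls block until the motion is done:
- ctrl.move_ptp(position, orientation): joint-space move of the TCP to a pose.
- ctrl.move_straight(position, feed=150, attitude=None): straight line of the TCP; attitude=None keeps the orientation; feed is the mean speed in mm/s.
- ctrl.move_joints(angles): joint-space move.
- ctrl.grip(opening, grasp_force=None): finger opening in mm; grasp_force is the grip in N (None keeps the last); returns when the fingers have stopped.
- ctrl.sleep(seconds).
- ctrl.solve_ik(position, orientation): joint angles nearest the present ones, or None.
- ctrl.sense(): the state.
- ctrl.grab_frame(name): name is "side" or "top" or "wrist"; returns a dict with "img" (400x640x3 uint8, blue, green, red), "z_map" (400x640 float32, mm along the optical axis (not along the pixel's ray), 0 where there is no reading), "mtx" (3x3 intrinsics, pixels), "rvec" (rotation vector, rad) and "tvec" (3), from world to camera coordinates, as OpenCV has them. Camera axes: x right, y down, z forward; pixel columns grow to the right and rows downward; lengths in mm; the calibration is good to about 2 mm. A picture is of the moment at which its call begins.
A pose or a line that the arm cannot do raises ctrl.MotionError and nothing moves.
- ctrl.finish_job(): hands the job in, once; it reports no verdict.
The state is a dict: "t": time; "q": joint angles; "dq": joint speeds; "joint_efforts": joint torques, N m; "position": TCP position; "ee_rot": TCP orientation; "contact_force": force on the tool from outside, world axes, zero at the start; "moment": the same for the moment, N m; "finger_gap": finger opening in mm.
Only numpy, scipy, OpenCV 4.12 (cv2) and the standard library are available. Lean on these libraries where they do the work, as an engineer would, in place of code of your own. Each camera call takes 0.05 s, during which the arm holds its last target.

## Working session

There is one attempt and no reset: what is moved stays moved. The work goes in short steps, each a Python script; the robot and the scene stay as the last script left them, time stands still between calls to the robot, and variables do not carry over. Pictures are saved under pics/ and viewed, and the job is handed in when it is done.

```bash
ls; mkdir -p pics; cat > h.py <<'E'
import numpy as np, cv2
from bench import ctrl
def grab(n,save=None):
    f=ctrl.grab_frame(n)
    if save: cv2.imwrite('pics/'+save+'.png',f['img'])
    np.savez('pics/'+(save or n)+'.npz',**f)
    return f
def load(n): return dict(np.load('pics/'+n+'.npz'))
def cam(f):
    R=cv2.Rodrigues(np.asarray(f['rvec'],float))[0]; t=np.asarray(f['tvec'],float).ravel()
    return R,t
def ray(f,u,v,z):
    R,t=cam(f); d=R.T@np.linalg.inv(f['mtx'])@np.array([u,v,1.]); c=-R.T@t
    return c+d*(z-c[2])/d[2]
def pts(f):
    R,t=cam(f); Z=f['z_map']; v,u=np.mgrid[:Z.shape[0],:Z.shape[1]]
    K=f['mtx']; P=np.stack([(u-K[0,2])/K[0,0]*Z,(v-K[1,2])/K[1,1]*Z,Z],-1)
    W=(P-t)@R; W[Z<=0]=np.nan
    return W
def proj(f,p):
    return cv2.projectPoints(np.array([p],float),np.asarray(f['rvec'],float),np.asarray(f['tvec'],float),f['mtx'],None)[0].ravel()
def down(th):
    # tool y (fingers) ... see check
    pass
E
python3 - <<'E'
from h import *
for n in ['side','top','wrist']:
    f=grab(n,n+'0'); R,t=cam(f); print(n,-R.T@t,R[2])
s=ctrl.sense(); print(s)
E
```

```text
pics
side [  381.10609973 -1168.65727023   844.44904105] [ 0.15772925  0.8111729  -0.5631341 ]
top [ 299.65534483  -43.72454464 1514.40241119] [ 0.20516705  0.00867675 -0.97868851]
wrist [ 74.69454779 524.11607629 372.96241979] [ 0.24857554 -0.06771427 -0.96624271]
{'t': 0.15, 'q': array([ 1.16102261e+00,  3.42562238e-01,  1.52476551e+00,  6.10779111e-06,
        1.27537135e+00, -1.46010073e-01]), 'dq': array([ 0.00125265, -0.00198631, -0.00180713, -0.00094146,  0.00198367,
       -0.00022868]), 'joint_efforts': array([ 1.30005315e-03, -4.33907068e+01, -2.46151221e+01, -2.49200884e-04,
        5.62115965e-03, -4.74190279e-05]), 'position': array([136.74637018, 506.59186437, 230.79702591]), 'ee_rot': array([-1.32304825, -1.01199831,  1.0136139 ]), 'contact_force': array([-0.64943647,  0.59879284, -0.10241462]), 'moment': array([-0.04601592, -0.00449047,  0.00101269]), 'finger_gap': 85.372955910607}
```

View pics/top0.png

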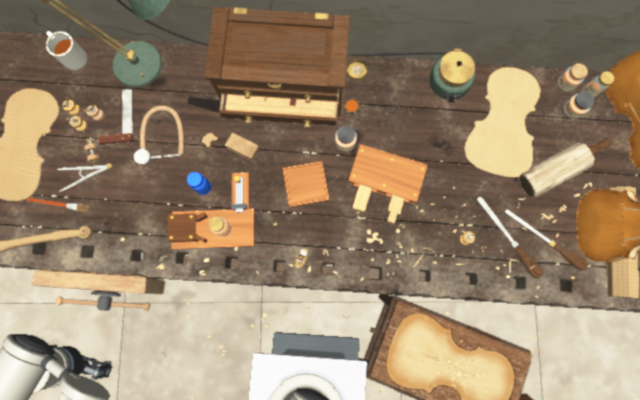

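View pics/side0.png

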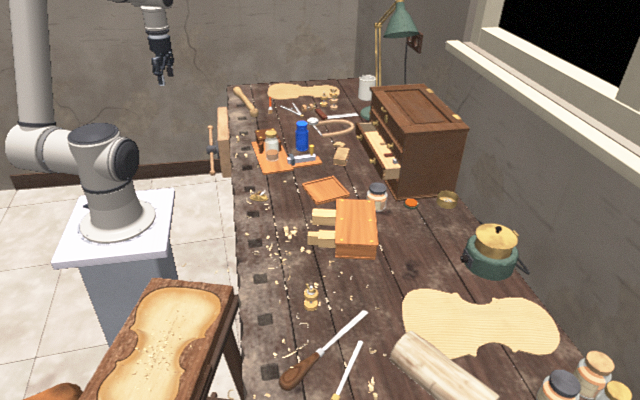

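```bash
python3 - <<'E'
from h import *
from scipy.spatial.transform import Rotation as Ro
s=ctrl.sense(); print(Ro.from_rotvec(s['ee_rot']).as_matrix().round(3))
E
```

```text
[[ 0.261 -0.    -0.965]
 [ 0.965 -0.001  0.261]
 [-0.001 -1.     0.   ]]
```

```bash
python3 - <<'E'
from h import *
a=load('top0')['img'][130:270,140:460]; cv2.imwrite('pics/topcrop.png',cv2.resize(a,None,fx=2.5,fy=2.5,interpolation=cv2.INTER_CUBIC))
a=load('side0')['img'][100:280,230:420]; cv2.imwrite('pics/sidecrop.png',cv2.resize(a,None,fx=3,fy=3,interpolation=cv2.INTER_CUBIC))
E
```

```text
(no output)
```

View pics/topcrop.png

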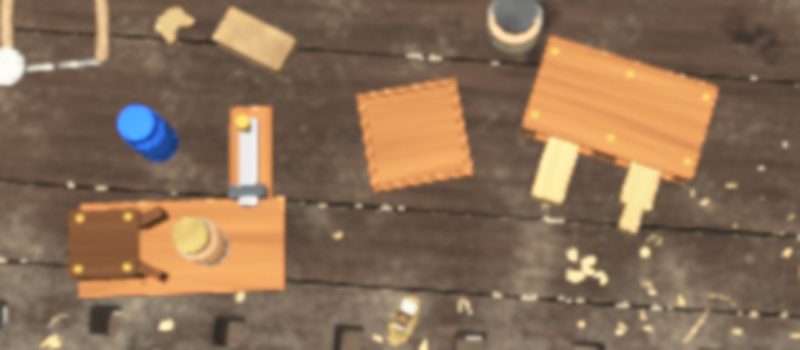

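View pics/sidecrop.png

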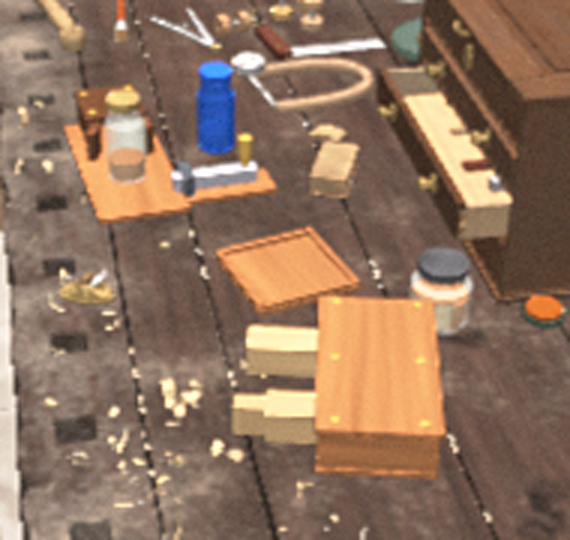

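View pics/wrist0.png

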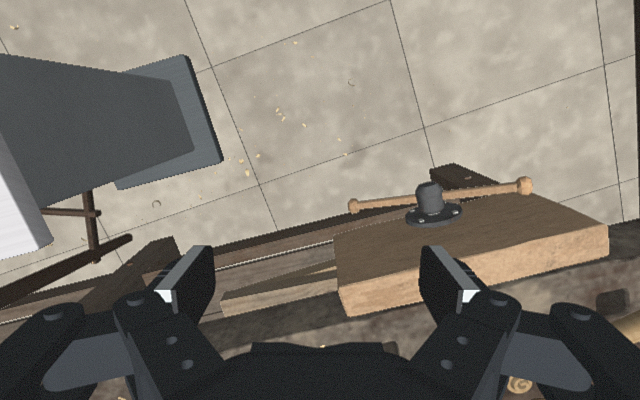

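```bash
python3 - <<'E'
from h import *
f=load('top0'); W=pts(f); img=f['img']; hsv=cv2.cvtColor(img,cv2.COLOR_BGR2HSV)
for n,(u,v) in dict(jarcap=(217,225),tray=(305,185),roof=(388,172),tenon=(396,212),plain=(361,200),bed=(240,230),bench=(300,230),throatroof=(182,226),knob=(238,178),blue=(196,179),squat=(346,134),sand=(241,145)).items():
    print(n,W[v,u].round(0),img[v,u])
def rect(n,u0,u1,v0,v1,z0,z1,zz):
    m=np.zeros(img.shape[:2],np.uint8)
    w=W[v0:v1,u0:u1,2]; m[v0:v1,u0:u1]=((w>z0)&(w<z1))*255
    c=max(cv2.findContours(m,cv2.RETR_EXTERNAL,cv2.CHAIN_APPROX_NONE)[0],key=cv2.contourArea)
    P=np.array([ray(f,a,b,zz)[:2] for a,b in c[:,0]],np.float32)
    r=cv2.minAreaRect(P); print(n,r, cv2.contourArea(c))
rect('roof',335,440,135,230,52,66,59)
rect('throat',160,212,200,260,50,70,60)
rect('bed',160,262,200,260,5,16,10)
rect('tray',275,335,155,215,2,18,12)
rect('tenon',380,410,185,230,30,48,42)
E
```

```text
jarcap [488. 276. 116.] [129 214 240]
tray [642.  53.   4.] [ 93 155 229]
roof [ 684. -188.   63.] [ 98 163 237]
tenon [ 574. -220.   33.] [158 226 248]
plain [ 601. -116.   40.] [170 236 252]
bed [492. 231.  13.] [100 167 240]
bench [506.  57.   0.] [ 67  81 100]
throatroof [485. 386.  62.] [ 56  88 134]
knob [632. 241.  76.] [117 224 249]
blue [614. 352. 104.] [255 174  80]
squat [789. -59.  68.] [115 117 118]
sand [745. 252.  28.] [137 193 230]
roof ((683.5772094726562, -188.34368896484375), (205.2459259033203, 116.45006561279297), 76.29728698730469) 2628.0
throat ((482.092041015625, 388.9144287109375), (77.93766021728516, 79.03315734863281), 6.432735919952393) 714.0
bed ((504.050537109375, 311.31072998046875), (136.58067321777344, 238.8189239501953), 6.3768839836120605) 1966.5
tray ((647.143798828125, 51.395687103271484), (150.28506469726562, 127.34248352050781), 13.901816368103027) 1537.0
tenon ((579.9564819335938, -214.5059814453125), (36.069217681884766, 80.2062759399414), 76.87889099121094) 248.0
```

View pose.

```bash
cat >> h.py <<'E'
from scipy.spatial.transform import Rotation as Ro
def down(phi):
    a=np.radians(phi); x=np.array([np.cos(a),np.sin(a),0]); y=np.array([0,0,-1.]); z=np.cross(x,y)
    return Ro.from_matrix(np.stack([x,y,z],1)).as_rotvec()
def where(m=''):
    s=ctrl.sense(); print(m,'t%.1f'%s['t'],s['position'].round(1),'F',s['contact_force'].round(1),'gap %.1f'%s['finger_gap'])
    return s
def big(n,u0,u1,v0,v1,k,out):
    a=load(n)['img'][v0:v1,u0:u1]; cv2.imwrite('pics/'+out+'.png',cv2.resize(a,None,fx=k,fy=k,interpolation=cv2.INTER_CUBIC))
E
python3 - <<'E'
from h import *
ctrl.move_ptp([490,160,330],down(180)); f=grab('wrist','w1'); where(); R,t=cam(f); print(-R.T@t,R[2],f['mtx'])
E
```

```text
t2.6 [489.8 160.4 329.9] F [ 0.3 -0.  -0.9] gap 85.6
[490.72175342  95.54366971 472.15555311] [-5.43093812e-04  2.59281892e-01 -9.65801535e-01] [[340.7273517    0.         316.62023569]
 [  0.         340.7273517  194.72661631]
 [  0.           0.           1.        ]]
```

View pics/w1.png

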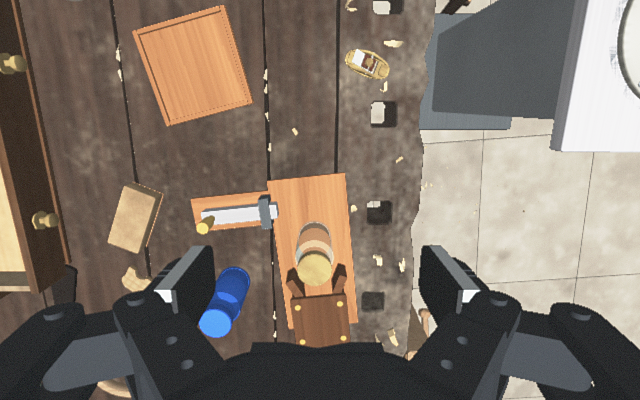

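```bash
big() { :; }; python3 - <<'E'
from h import *
f=load('w1'); img=f['img']; hsv=cv2.cvtColor(img,cv2.COLOR_BGR2HSV)
m=((hsv[...,0]>7)&(hsv[...,0]<20)&(hsv[...,1]>110)&(hsv[...,2]>150)).astype(np.uint8)*255
print(m[200,255:370].tolist()[::3])
L=[];Rr=[];T=[]
for v in range(235,320,3):
    # left edge: first orange run
    xs=np.where(m[v,250:305]>0)[0]+250
    if len(xs): L.append(ray(f,xs[0]-.5,v,10)[:2])
for v in range(180,315,3):
    xs=np.where(m[v,320:380]>0)[0]+320
    if len(xs): Rr.append(ray(f,xs[-1]+.5,v,10)[:2])
for u in range(275,342,3):
    ys=np.where(m[160:200,u]>0)[0]+160
    if len(ys): T.append(ray(f,u,ys[0]-.5,10)[:2])
def fit(P):
    P=np.array(P,np.float32); vx,vy,x,y=cv2.fitLine(P,cv2.DIST_HUBER,0,.5,.01).ravel(); 
    d=np.abs((P-[x,y])@[-vy,vx]); print('line',(vx,vy),np.degrees(np.arctan2(vy,vx)),(x,y),'res',d.mean(),len(P)); return np.array([x,y]),np.array([vx,vy])
l=fit(L);r=fit(Rr);t=fit(T)
def inter(a,b):
    s=np.linalg.solve(np.stack([a[1],-b[1]],1),b[0]-a[0]); return a[0]+s[0]*a[1]
A=inter(l,t);B=inter(r,t); print('corners',A,B,np.linalg.norm(A-B))
# cap
W=pts(f)
print('cap depth',W[268,314],'knob',W[226,205],'roof',W[310,320],'bed',W[200,300])
big('w1',180,380,160,350,3,'w1c')
E
```

```text
[255, 0, 0, 0, 0, 0, 255, 255, 255, 255, 255, 255, 255, 255, 255, 255, 255, 255, 255, 255, 255, 255, 255, 255, 255, 255, 255, 255, 255, 255, 255, 0, 0, 0, 0, 0, 0, 0, 0]
line (np.float32(0.106085055), np.float32(-0.99435705)) -83.91031 (np.float32(545.22504), np.float32(342.54364)) res 0.37229472 29
line (np.float32(0.10607972), np.float32(-0.99435765)) -83.91062 (np.float32(439.99805), np.float32(299.28592)) res 0.3601731 45
line (np.float32(0.9936786), np.float32(0.11226228)) 6.445742 (np.float32(502.44522), np.float32(193.00159)) res 0.31047636 23
corners [560.47974 199.55812] [451.94528 187.29628] 109.22491
cap depth [493.50515075 277.77988576 117.01434361] knob [629.81846058 243.55078775  71.43748548] roof [485.79020123 371.16881025  59.1698645 ] bed [513.8959023  227.30126283  10.05505423]
```

View pics/w1c.png

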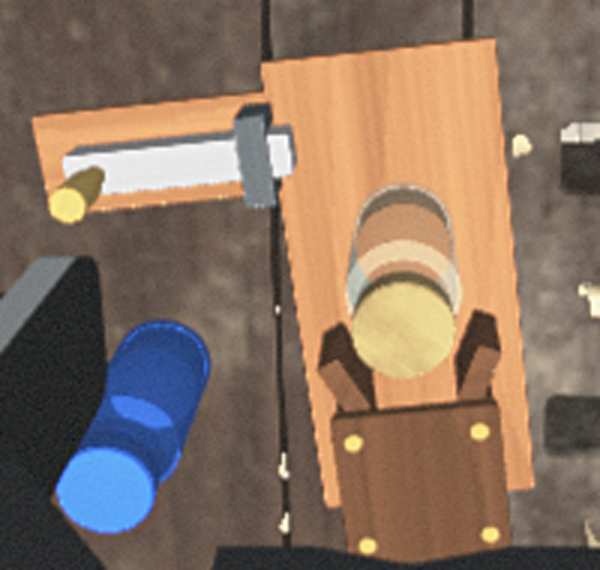

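```bash
cat >> h.py <<'E'
JO=np.array([494.5,302.8]); JY=np.radians(96.15)
JX=np.array([np.cos(JY),np.sin(JY)]); JYv=np.array([-JX[1],JX[0]])
def j2w(x,y): return JO+x*JX+y*JYv
def w2j(p): d=np.asarray(p)[:2]-JO; return np.array([d@JX,d@JYv])
E
python3 - <<'E'
from h import *
f=load('w1'); img=f['img']; hsv=cv2.cvtColor(img,cv2.COLOR_BGR2HSV)
for n,u,v,z in [('cap',314.3,269.3,119),('jarbase rear edge bottom',313.5,222,10),('knob',203,228.7,71),('tip',277.3,210.7,32),('roofF L',291.3,298.7,60),('roofF R',346.5,293.8,60),('cheekL tip',288,268.5,50),('cheekR tip',343.5,264.5,50)]:
    p=ray(f,u,v,z); print(n,p.round(1),w2j(p).round(1))
# tray corners: mask
m=((hsv[...,0]>7)&(hsv[...,0]<20)&(hsv[...,1]>110)&(hsv[...,2]>120)).astype(np.uint8)*255
m[140:]=0; m[:,:120]=0;m[:,270:]=0
c=max(cv2.findContours(cv2.morphologyEx(m,cv2.MORPH_CLOSE,np.ones((5,5))),cv2.RETR_EXTERNAL,cv2.CHAIN_APPROX_NONE)[0],key=cv2.contourArea)
P=np.array([ray(f,a,b,14)[:2] for a,b in c[:,0]],np.float32); print('tray',cv2.minAreaRect(P))
P=np.array([ray(f,a,b,28) for a,b in [(367,65),(347,50),(388,78)]]); print('plane',P.round(0))
E
```

```text
cap [493.2 278.4 119. ] [-24.1   4. ]
jarbase rear edge bottom [494.9 260.1  10. ] [-42.5   4.1]
knob [632.8 247.3  71. ] [ -70.  -131.5]
tip [543.7 236.1  32. ] [-71.6 -41.8]
roofF L [525.  353.1  60. ] [ 46.7 -35.7]
roofF R [449.9 345.6  60. ] [47.3 39.8]
cheekL tip [529.4 312.9  50. ] [  6.3 -35.8]
cheekR tip [454.  306.9  50. ] [ 8.5 39.8]
tray ((645.7404174804688, 52.028228759765625), (121.01409912109375, 120.33023834228516), 14.419709205627441)
plane [[429.  50.  28.]
 [454.  33.  28.]
 [402.  65.  28.]]
```

```bash
python3 - <<'E'
from h import *
g=j2w(-22,3.2); print(g)
ctrl.move_ptp([*g,180],down(180)); where()
ctrl.move_straight([*g,60],feed=150); where()
ctrl.grip(40,35); where('grip')
ctrl.move_straight([*g,66],feed=60); where()
ctrl.move_straight([*g,130],feed=150); where()
f=grab('wrist','w2'); grab('side','s2')
E
```

```text
[493.67531513 280.58379207]
 t3.4 [494.4 280.5 181.1] F [0.3 0.1 0.1] gap 86.2
 t4.3 [494.6 280.7  61.2] F [0.1 0.2 0. ] gap 85.7
grip t4.8 [493.9 280.8  60.8] F [-0.6 -0.7  5.3] gap 46.6
 t5.0 [493.8 280.6  66.3] F [-0.5 -0.3 -1.3] gap 46.4
 t5.6 [493.2 280.4 129.3] F [-0.9 -0.5 -1.2] gap 46.0
```

View pics/w2.png

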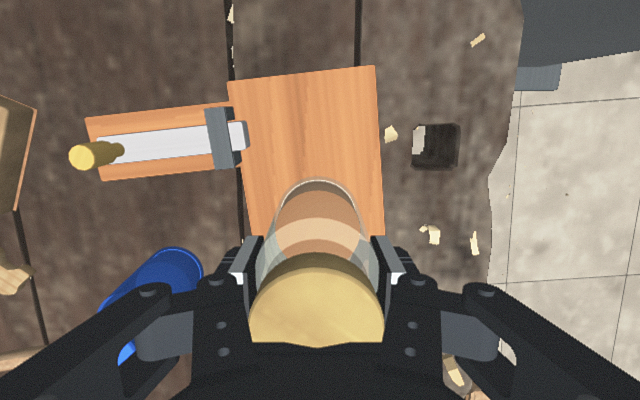

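View pics/s2.png

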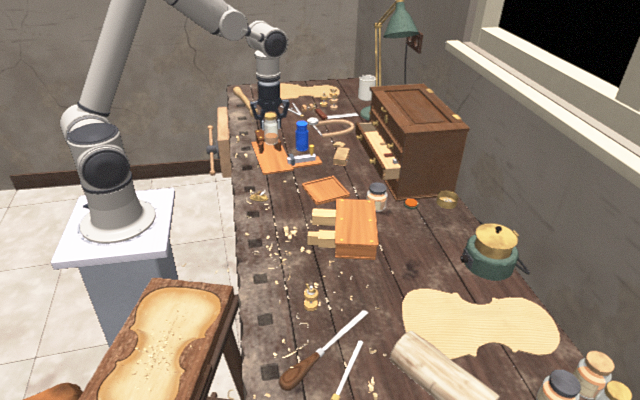

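```bash
python3 - <<'E'
from h import *
ctrl.move_straight([645,52,130],feed=250); where()
ctrl.move_straight([645,52,62],feed=120); where()
z=59
while z>52:
    ctrl.move_straight([645,52,z],feed=40); s=where()
    if s['contact_force'][2]>2.0: break
    z-=1.5
ctrl.grip(70); where('open')
ctrl.move_straight([645,52,150],feed=200); grab('wrist','w3');where()
E
```

```text
Traceback (most recent call last):
bench.MotionError: the arm cannot follow that straight line within its joint ranges
```

```bash
python3 - <<'E'
from h import *
print(ctrl.sense()['q'].round(2)); a=down(150)
for p in ([645,52,130],[645,52,55]): print(ctrl.solve_ik(p,a))
ctrl.move_straight([645,52,130],feed=250,attitude=a); where()
ctrl.move_straight([645,52,62],feed=120); where()
z=59
while z>52:
    ctrl.move_straight([645,52,z],feed=40); s=where()
    if s['contact_force'][2]>2.0: break
    z-=1.5
ctrl.grip(70); where('open')
ctrl.move_straight([645,52,150],feed=200); grab('wrist','w3');where()
E
```

```text
[ 0.38  0.52  1.55  0.    1.08 -2.76]
[-0.03789641  0.65012547  1.29577057  0.          1.19569661 -2.65589029]
[-0.03789641  0.73105368  1.36721361  0.          1.04332536 -2.65589029]
 t7.0 [644.3  53.2 129.8] F [ 0.4 -0.6 -1.9] gap 46.2
 t7.7 [645.5  52.3  62.7] F [ 0.4  0.4 -1.1] gap 46.5
 t7.9 [645.2  52.   59.6] F [ 0.2 -0.2 -1.8] gap 46.4
 t8.2 [645.   52.   57.5] F [-0.  -0.2 -2.4] gap 46.2
 t8.4 [645.3  52.1  56.9] F [-1.1  0.1  5.5] gap 46.6
open t8.8 [645.   51.9  55.8] F [-0.5 -0.9  0.6] gap 70.0
 t9.5 [644.   52.  148.1] F [ 0.4  0.5 -0.7] gap 70.3
```

View pics/w3.png

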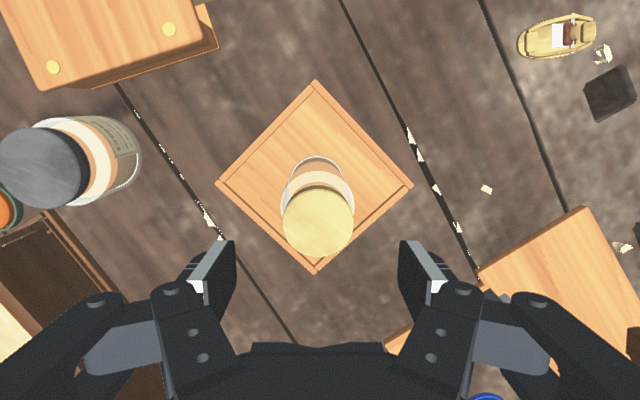

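The jar stands upright near the tray's centre, base about (317,185). Next, the rack.

```bash
python3 - <<'E'
from h import *
ctrl.move_straight([640,40,260],feed=300)
ctrl.move_ptp([590,-170,260],down(76)); where(); f=grab('wrist','w4')
big('w4',200,500,0,240,2.6,'w4c')
E
```

```text
t10.9 [ 589.8 -169.1  258.6] F [0.4 0.3 0.6] gap 70.1
```

View pics/w4.png

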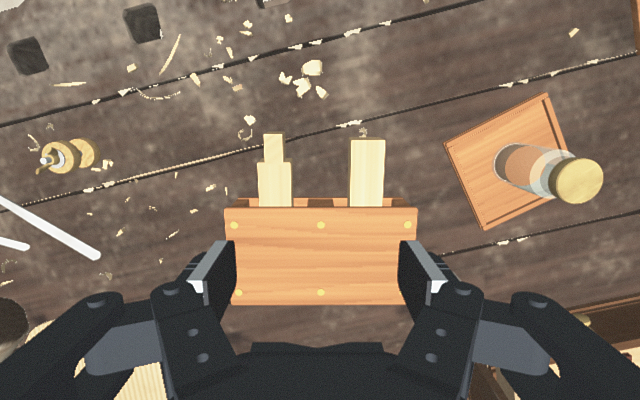

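```bash
python3 - <<'E'
from h import *
f=load('w4'); img=f['img']; hsv=cv2.cvtColor(img,cv2.COLOR_BGR2HSV); W=pts(f)
print(hsv[150,273],hsv[185,275],hsv[180,367],hsv[250,320],W[150,273],W[185,275],W[250,320])
m=((W[...,2]>36)&(W[...,2]<48)).astype(np.uint8)*255
m=((hsv[...,0]>15)&(hsv[...,0]<32)&(hsv[...,1]>50)&(hsv[...,2]>185)).astype(np.uint8)*255
m[205:]=0;m[:125]=0;m[:,:245]=0;m[:,310:]=0
c=max(cv2.findContours(m,cv2.RETR_EXTERNAL,cv2.CHAIN_APPROX_NONE)[0],key=cv2.contourArea)
print(cv2.boundingRect(c))
C=[]
for v in range(136,204,3):
    xs=np.where(m[v]>0)[0]
    a=ray(f,xs[0]-.5,v,42);b=ray(f,xs[-1]+.5,v,42); C.append([*((a+b)/2)[:2],np.linalg.norm(a-b)])
C=np.array(C); print(C.round(1).tolist()[::3])
ys=[np.where(m[:,u]>0)[0][0]-.5 for u in range(266,282,2)]; T=np.mean([ray(f,u,y,42) for u,y in zip(range(266,282,2),ys)],0); print('tip',T)
vx,vy,x,y=cv2.fitLine(C[:,:2].astype(np.float32),cv2.DIST_HUBER,0,.01,.01).ravel(); print(np.degrees(np.arctan2(vy,vx)),x,y)
# rack roof front edge
r=((hsv[...,0]>5)&(hsv[...,0]<18)&(hsv[...,1]>100)&(hsv[...,2]>190)).astype(np.uint8)
E=[]
for u in range(232,412,6):
    col=W[195:225,u,2]; k=np.where(np.abs(col-58)<6)[0]
    if len(k): E.append(ray(f,u,195+k[0]-.5,59)[:2])
E=np.array(E,np.float32);vx,vy,x,y=cv2.fitLine(E,cv2.DIST_HUBER,0,.01,.01).ravel(); print('front edge',np.degrees(np.arctan2(vy,vx)),E[0],E[-1],x,y)
big('w4',230,420,120,310,3,'w4c')
E
```

```text
[ 25  63 246] [ 26  52 246] [ 26  51 246] [ 14 126 235] [ 561.55494889 -208.27459084   42.62231055] [ 598.51884981 -216.48970386   42.2564362 ] [ 676.95842222 -185.76379306   58.29780981]
(253, 134, 39, 71)
[[545.6, -212.5, 34.4], [555.6, -211.0, 28.3], [565.7, -209.5, 20.1], [575.1, -211.6, 36.1], [584.4, -214.2, 36.4], [593.9, -216.9, 34.5], [603.7, -219.1, 35.8], [614.5, -217.6, 60.1]]
tip [ 545.0910644  -203.71553937   42.        ]
-12.700888 583.0634 -214.17232
front edge 76.241425 [ 605.6351 -263.1583] [649.36694 -86.31315] 624.6897 -187.01445
```

View pics/w4c.png

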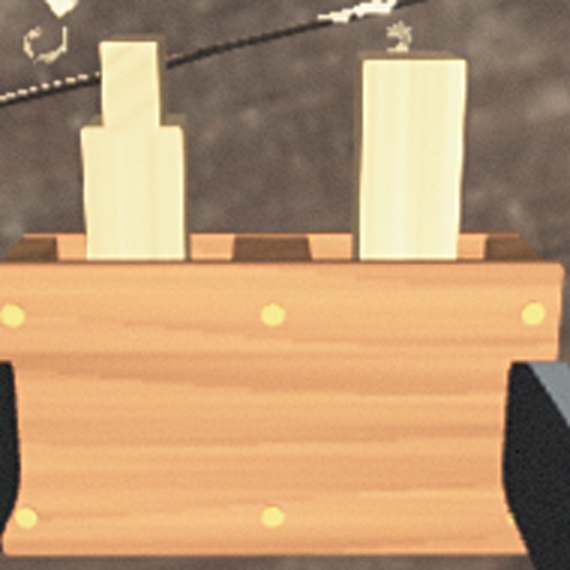

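```bash
python3 - <<'E'
from h import *
ax=np.radians(-14.4); d=np.array([np.cos(ax),np.sin(ax)]); g=np.array([545.1,-203.7])+14.5*d; print(g)
ctrl.grip(58)
ctrl.move_ptp([*g,110],down(75.6)); where()
ctrl.move_straight([*g,13],feed=120); where()
ctrl.grip(12,60); s=where('grip')
p=s['position']
b=np.radians(180-13.76); e=np.array([np.cos(b),np.sin(b)])
for L in (40,90,132):
    ctrl.move_straight([*(g+L*e),13.5],feed=90); where()
grab('wrist','w5')
ctrl.move_straight([*(g+132*e),60],feed=120); where(); grab('side','s5')
E
```

```text
[ 559.14445584 -207.30600336]
 t11.9 [ 560.3 -207.6  111.3] F [0.8 0.1 0.1] gap 58.0
 t12.8 [ 559.9 -207.6   13.9] F [-0.1  0.2  0.1] gap 58.1
grip t13.3 [ 559.4 -207.5   13.6] F [-1.2  1.1  3.4] gap 19.0
 t13.8 [ 520.  -197.7   13.6] F [-2.3  0.4  3.3] gap 18.9
 t14.6 [ 471.  -185.6   13.1] F [-4.6  0.4 -0.2] gap 19.0
 t15.2 [ 431.9 -176.4   13.7] F [-0.6  0.2 -1.5] gap 19.0
 t15.8 [ 431.  -175.9   59.8] F [-0.5  0.3 -1.2] gap 19.4
```

View pics/w5.png

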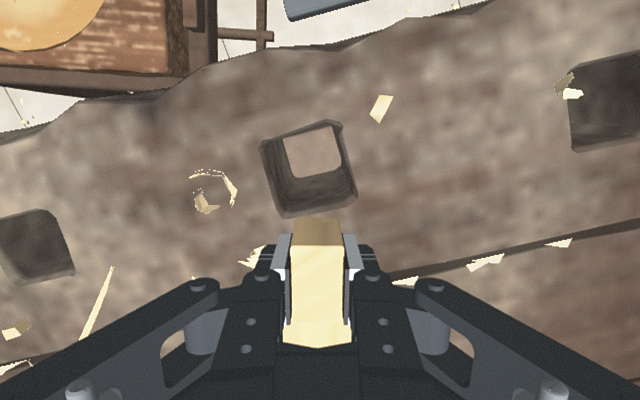

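View pics/s5.png

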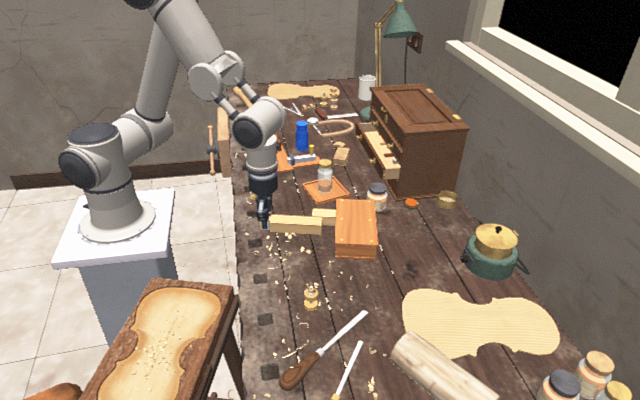

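```bash
python3 - <<'E'
from h import *
c=np.array([525,45.]); g=c+70*JX
s=ctrl.sense()['position']
ctrl.move_straight([s[0],s[1],90],feed=200)
ctrl.move_straight([*g,90],feed=250,attitude=down(6)); where()
ctrl.move_straight([*g,20],feed=120); where()
z=12
while z>3:
    ctrl.move_straight([*g,z],feed=40); s=where()
    if s['contact_force'][2]>4: break
    z-=1.5
E
```

```text
t17.8 [517.1 114.2  89.5] F [-0.2 -0.1 -1.2] gap 19.0
 t18.5 [517.9 114.5  20.4] F [-0.7 -0.2 -1.4] gap 19.0
 t18.8 [517.4 114.6  12. ] F [-0.5  0.8 -1.1] gap 19.0
 t19.1 [517.5 114.6  10.5] F [-0.3 -0.4 -1.4] gap 19.4
 t19.3 [517.4 114.6   8.9] F [0.6 0.6 0.1] gap 18.9
 t19.6 [517.4 114.6   7.4] F [-1.   0.1 -1.4] gap 18.9
 t19.8 [517.6 114.6   6. ] F [-0.1  0.1 -0.7] gap 19.3
 t20.1 [517.7 114.6   5.9] F [-3.6  0.1 12.2] gap 19.3
```

```bash
python3 - <<'E'
from h import *
s=ctrl.sense()['position']
ctrl.grip(50); where()
ctrl.move_straight([s[0],s[1],90],feed=200)
ctrl.move_straight([524,10,230],feed=300); where(); grab('wrist','w6')
E
```

```text
t20.5 [517.4 114.6   4.3] F [-0.1  0.6  0.2] gap 50.2
 t21.8 [523.   10.5 227.8] F [-1.  -0.6  0.3] gap 49.9
```

View pics/w6.png

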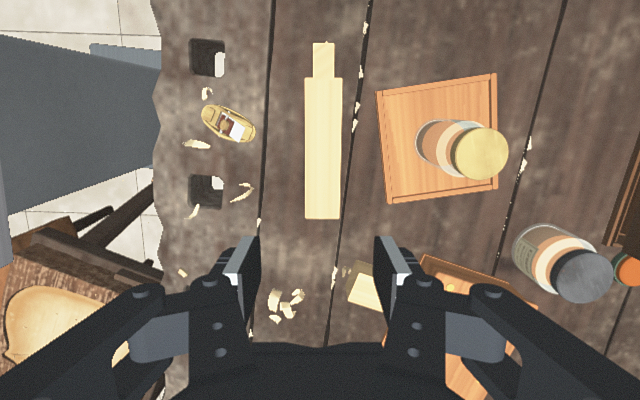

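```bash
python3 - <<'E'
from h import *
f=load('w6'); img=f['img']; hsv=cv2.cvtColor(img,cv2.COLOR_BGR2HSV); W=pts(f)
print(W[150,323],W[60,323],hsv[150,323],hsv[150,290])
m=((hsv[...,0]>15)&(hsv[...,0]<32)&(hsv[...,1]>40)&(hsv[...,2]>200)).astype(np.uint8)*255
m[235:]=0;m[:30]=0;m[:,:296]=0;m[:,350:]=0
m=cv2.morphologyEx(m,cv2.MORPH_OPEN,np.ones((3,3)))
C=[]
for v in range(84,214,4):
    xs=np.where(m[v]>0)[0]; a=ray(f,xs[0]-.5,v,34);b=ray(f,xs[-1]+.5,v,34); C.append([*((a+b)/2)[:2],np.linalg.norm(a-b)])
C=np.array(C); print('width',C[:,2].mean(),C[:,2].std())
vx,vy,x,y=cv2.fitLine(C[:,:2].astype(np.float32),cv2.DIST_HUBER,0,.01,.01).ravel(); 
if vy<0: vx,vy=-vx,-vy
print('heading',np.degrees(np.arctan2(vy,vx)))
u=324; ys=np.where(m[:,u]>0)[0]; T=ray(f,u,ys[0]-.5,34); Bk=ray(f,u,ys[-1]+.5,34); 
d=np.array([vx,vy]); o=np.array([x,y]); print('tip',T,'rear',Bk,'len',np.linalg.norm(T-Bk)); 
c=o+d*(((T+Bk)/2)[:2]-o)@d; print('centre',c)
E
```

```text
[527.10415084  32.84146197  32.87744114] [518.01729964 115.6455019   33.73963395] [ 26  54 247] [ 11  59 125]
width 35.51902427709334 0.35954417551383616
heading 95.70203
tip [517.29542383 130.57509499  34.        ] rear [535.86416275 -37.69539672  34.        ] len 169.2919267001251
centre [538.96457186  46.31637468]
```

```bash
python3 - <<'E'
from h import *
a=np.radians(95.7); d=np.array([np.cos(a),np.sin(a)])
f=load('w6');img=f['img']; hsv=cv2.cvtColor(img,cv2.COLOR_BGR2HSV)
m=((hsv[...,0]>15)&(hsv[...,0]<32)&(hsv[...,1]>40)&(hsv[...,2]>200))
m[:,:296]=0;m[:,350:]=0
v=180; xs=np.where(m[v])[0]; o=((ray(f,xs[0]-.5,v,34)+ray(f,xs[-1]+.5,v,34))/2)[:2]
mid=np.array([526.58,46.44]); c=o+d*((mid-o)@d); g=c-58*d; print('c',c,'g',g)
ctrl.move_straight([*g,100],feed=250,attitude=down(5.7)); where()
ctrl.move_straight([*g,6],feed=120); where()
ctrl.grip(28,60); where('grip')
ctrl.move_straight([*g,12],feed=60); where()
ctrl.move_straight([*g,80],feed=150); where()
s=j2w(15-85-58,0); print('start',s)
ctrl.move_straight([*s,80],feed=200,attitude=down(6.15)); where()
ctrl.move_straight([*s,25],feed=120); where()
grab('wrist','w7'); grab('top','t7'); grab('side','s7')
big('t7',140,460,130,270,2.5,'t7c')
E
```

```text
c [525.02138595  46.28442964] g [530.78193144 -11.42879342]
 t22.5 [531.  -10.8 100.1] F [0.3 0.2 0.6] gap 49.6
 t23.5 [531.4 -11.5   6.8] F [ 0.4 -0.4  0.1] gap 49.8
grip t23.7 [531.7 -11.6   7.2] F [-0.9  0.1  7.2] gap 35.3
 t24.0 [531.  -11.5  12.5] F [ 0.4  0.5 -0.9] gap 35.3
 t24.6 [530.3 -11.3  79.4] F [ 0.6 -0.3 -0.6] gap 35.2
start [508.21286455 175.53666142]
 t25.7 [508.2 174.8  79.7] F [ 0.3  0.  -1. ] gap 35.0
 t26.3 [508.7 175.2  25.3] F [ 0.7 -0.3 -0.7] gap 34.7
```

View pics/w7.png

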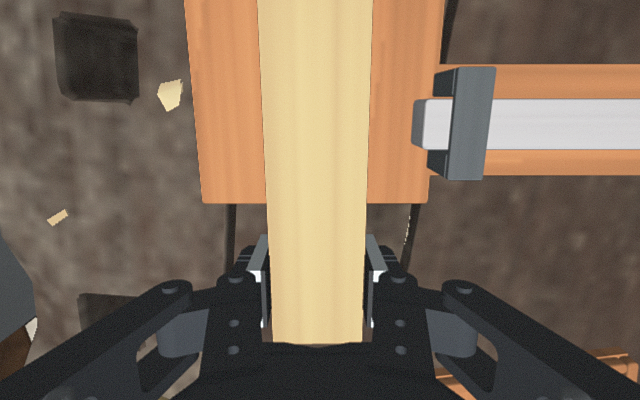

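View pics/t7c.png

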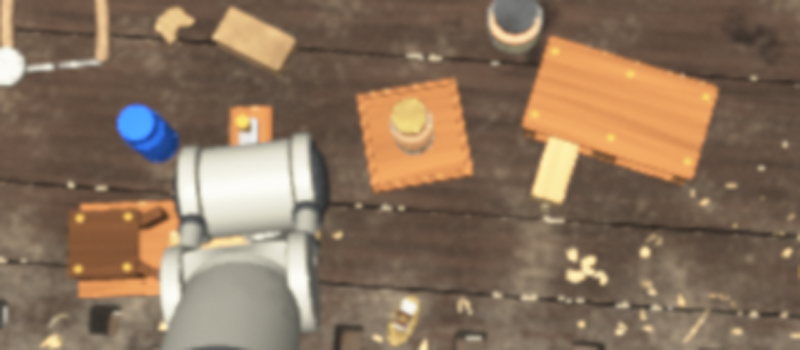

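View pics/s7.png

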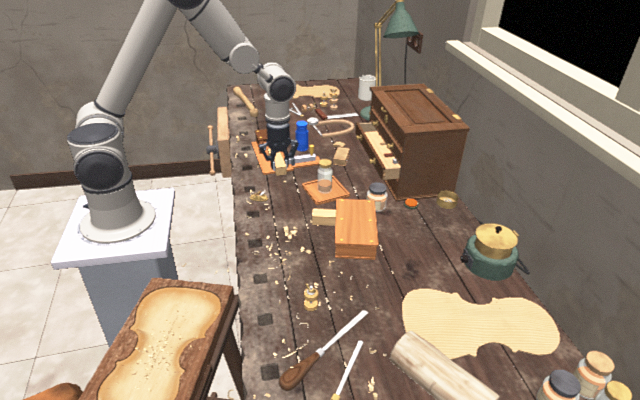

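```bash
python3 - <<'E'
from h import *
f=load('w7'); img=f['img']; hsv=cv2.cvtColor(img,cv2.COLOR_BGR2HSV); W=pts(f)
print('top z',W[100,318,2],W[20,318,2],'bed z',W[100,225,2])
zt=np.median(W[10:190,300:340,2])
A=[]
for v in range(8,196,12):
    h=hsv[v]; o=(h[:,0]>7)&(h[:,0]<20)&(h[:,1]>110)&(h[:,2]>150); y=(h[:,0]>18)&(h[:,0]<32)&(h[:,2]>170)&(h[:,1]<110)
    oo=np.where(o[170:260])[0]+170; yy=np.where(y[255:380])[0]+255; rr=np.where(o[370:445])[0]+370
    a=[w2j(ray(f,oo[0]-.5,v,10))[1],w2j(ray(f,rr[-1]+.5,v,10))[1],w2j(ray(f,yy[0]-.5,v,zt)),w2j(ray(f,yy[-1]+.5,v,zt))]
    A.append([a[0],a[1],a[2][1],a[3][1],a[2][0]])
A=np.array(A);print(zt);print(A.round(1))
E
```

```text
top z 51.33621059825776 50.89493324576663 bed z 9.761639150141564
nan
[[ 53.8 -54.3   nan   nan   nan]
 [ 53.9 -54.3   nan   nan   nan]
 [ 53.9 -54.3   nan   nan   nan]
 [ 53.9 -54.4   nan   nan   nan]
 [ 54.  -54.4   nan   nan   nan]
 [ 54.  -57.    nan   nan   nan]
 [ 54.1 -52.2   nan   nan   nan]
 [ 54.1 -52.2   nan   nan   nan]
 [ 54.2 -44.1   nan   nan   nan]
 [ 54.2 -44.1   nan   nan   nan]
 [ 54.2 -44.    nan   nan   nan]
 [ 53.8 -44.4   nan   nan   nan]
 [ 53.9 -52.2   nan   nan   nan]
 [ 53.9 -52.2   nan   nan   nan]
 [ 54.  -54.5   nan   nan   nan]
 [ 54.  -54.5   nan   nan   nan]]
```

```bash
python3 - <<'E'
from h import *
f=load('w7'); img=f['img']; hsv=cv2.cvtColor(img,cv2.COLOR_BGR2HSV)
for zt in (51,53):
  A=[]
  for v in range(8,190,20):
    h=hsv[v];y=(h[:,0]>18)&(h[:,0]<32)&(h[:,2]>170)&(h[:,1]<110)
    yy=np.where(y[255:380])[0]+255
    a=w2j(ray(f,yy[0]-.5,v,zt));b=w2j(ray(f,yy[-1]+.5,v,zt)); A.append([a[0],a[1],b[1],(a[1]+b[1])/2])
  print(zt,np.array(A).round(1).tolist())
E
```

```text
51 [[-34.2, 16.9, -18.6, -0.8], [-39.9, 16.9, -18.5, -0.8], [-45.7, 16.8, -18.4, -0.8], [-51.7, 16.8, -18.3, -0.8], [-57.8, 16.7, -18.6, -0.9], [-64.2, 16.6, -18.5, -0.9], [-70.7, 16.9, -18.7, -0.9], [-77.4, 16.9, -18.7, -0.9], [-84.3, 16.8, -18.6, -0.9], [-91.5, 16.7, -18.8, -1.1]]
53 [[-34.7, 16.6, -18.3, -0.8], [-40.3, 16.6, -18.2, -0.8], [-46.0, 16.5, -18.1, -0.8], [-51.9, 16.5, -18.0, -0.8], [-57.9, 16.4, -18.3, -0.9], [-64.1, 16.3, -18.2, -0.9], [-70.5, 16.6, -18.4, -0.9], [-77.1, 16.5, -18.4, -0.9], [-83.9, 16.5, -18.3, -0.9], [-91.0, 16.4, -18.5, -1.1]]
```

```bash
python3 - <<'E'
from h import *
yj=0.9; x0=-128
z=20
while z>14.5:
    ctrl.move_straight([*j2w(x0,yj),z],feed=40); s=where()
    if s['contact_force'][2]>3: break
    z-=1.2
z=s['position'][2]+0.8
x=x0
for x in [-100,-85,-75,-65,-57,-50,-45,-41,-38,-36,-34,-32,-31,-30,-29,-28,-27,-26]:
    ctrl.move_straight([*j2w(x,yj),z],feed=70); s=where(x); print('   jig F',(s['contact_force'][:2]@np.stack([JX,JYv],1)).round(1), w2j(s['position']).round(1))
    if s['contact_force'][:2]@JX<-15: break
E
```

```text
t26.7 [507.1 175.4  19.9] F [ 0.5  0.1 -1.2] gap 35.0
 t27.0 [507.3 175.5  18.8] F [-1.5  0.1 -1.2] gap 34.9
 t27.2 [507.3 175.4  17.5] F [ 0.2  0.6 -1.9] gap 35.1
 t27.5 [507.5 175.4  17.1] F [-2.1 -0.4  5.6] gap 35.1
-100 t28.0 [504.  203.7  17.7] F [-0.1  0.3 -0.7] gap 34.7
   jig F [0.3 0.1] [-99.5   1.1]
-85 t28.4 [502.6 218.6  17.9] F [ 0.6 -0.1 -1.3] gap 35.1
   jig F [-0.2 -0.6] [-84.6   1. ]
-75 t28.7 [501.6 228.5  17.9] F [-0.1  0.1 -1.4] gap 34.9
   jig F [0.1 0.1] [-74.6   0.9]
-65 t29.0 [500.5 238.5  17.9] F [-0.9 -0.4 -1.6] gap 35.0
   jig F [-0.3  0.9] [-64.5   0.9]
-57 t29.2 [499.6 246.4  17.9] F [ 0.2 -0.4 -0.5] gap 35.5
   jig F [-0.4 -0.2] [-56.6   0.9]
-50 t29.5 [498.9 253.4  17.9] F [-0.7  0.8 -1.4] gap 34.9
   jig F [0.8 0.6] [-49.6   0.9]
-45 t29.7 [498.4 258.2  17.9] F [-0.1 -0.7 -0.4] gap 35.0
   jig F [-0.7  0.1] [-44.8   0.9]
-41 t30.0 [498.  262.1  17.9] F [-0.3 -0.8 -0.6] gap 34.7
   jig F [-0.8  0.4] [-40.8   0.9]
-38 t30.2 [497.7 265.1  17.9] F [-0.3 -0.8 -1.1] gap 35.0
   jig F [-0.7  0.3] [-37.9   0.9]
-36 t30.5 [497.5 267.   17.9] F [ 0.   0.8 -1.1] gap 35.2
   jig F [ 0.8 -0.1] [-35.9   0.9]
-34 t30.7 [497.2 269.   17.9] F [ 0.3  0.8 -1.2] gap 34.9
   jig F [ 0.7 -0.4] [-33.9   0.9]
-32 t31.0 [497.  271.   17.9] F [ 0.4 -0.6 -1.2] gap 35.2
   jig F [-0.6 -0.4] [-31.9   0.9]
-31 t31.2 [496.9 271.9  17.9] F [-1.1  0.1 -0.5] gap 35.1
   jig F [0.2 1.1] [-31.    0.9]
-30 t31.5 [496.8 272.9  17.9] F [ 0.4 -0.4 -1.1] gap 35.0
   jig F [-0.5 -0.3] [-30.    0.9]
-29 t31.7 [496.7 273.9  17.9] F [ 0.9 -0.  -1.8] gap 34.9
   jig F [-0.1 -0.9] [-28.9   0.9]
-28 t32.0 [496.6 274.9  17.9] F [-0.  -0.2 -1.1] gap 35.1
   jig F [-0.2  0.1] [-27.9   0.9]
-27 t32.2 [496.5 275.3  17.8] F [-0.1 -4.2 -0.6] gap 34.7
   jig F [-4.2  0.6] [-27.5   1. ]
-26 t32.5 [496.4 275.3  17.8] F [ 0.9 -9.5  0.6] gap 35.1
   jig F [-9.5  0.1] [-27.5   1. ]
```

```bash
python3 - <<'E'
from h import *
ctrl.move_straight([*j2w(-27.6,0.9),17.0],feed=30); where()
ctrl.grip(46); where('open')
ctrl.move_straight([*j2w(-27.6,0.9),110],feed=150); where()
ctrl.move_straight([*j2w(-150,-70),230],feed=300,attitude=down(6.15)); where(); grab('wrist','w8')
E
```

```text
t32.7 [496.7 275.3  17.2] F [ 0.9 -3.3 -0.2] gap 35.0
open t33.0 [496.5 275.7  17. ] F [ 0.1 -0.3  0. ] gap 46.4
 t33.8 [496.  275.1 109.3] F [-0.3 -0.3 -0.4] gap 45.8
 t34.5 [578.9 161.6 228.1] F [ 0.2 -0.7  0.5] gap 46.1
```

View pics/w8.png

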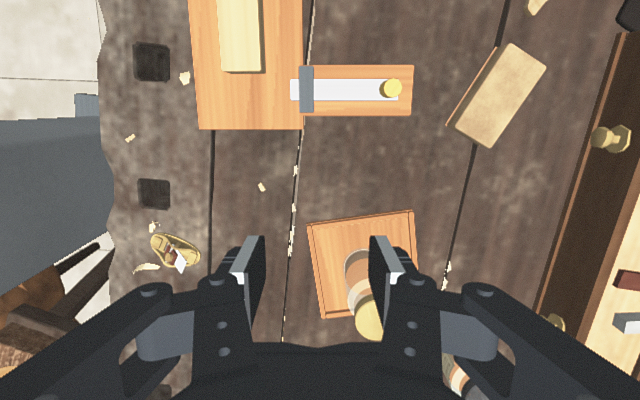

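```bash
python3 - <<'E'
from h import *
f=load('w8'); hsv=cv2.cvtColor(f['img'],cv2.COLOR_BGR2HSV)
h=hsv[60:115,375:415]; m=((h[...,0]>18)&(h[...,0]<32)&(h[...,1]>120)&(h[...,2]>180)).astype(np.uint8)
c=max(cv2.findContours(m,cv2.RETR_EXTERNAL,cv2.CHAIN_APPROX_NONE)[0],key=cv2.contourArea)
(u,v),r=cv2.minEnclosingCircle(c); u+=375;v+=60; k=ray(f,u,v,71); print('knob',u,v,r,k,w2j(k), pts(f)[int(v),int(u)])
for n,a,b,z in [('rearL',222,71,44),('rearR',262,73,44),('tip hi',291,79,32),('tip lo',291,99,32)]: print(n,w2j(ray(f,a,b,z)).round(1))
E
```

```text
knob 385.5 83.5 2.9155757427215576 [627.67433809 249.42579997  71.        ] [ -67.33422304 -126.6898258 ] [627.4736049  249.89279616  69.45734146]
rearL [-55.   16.6]
rearR [-56.7 -19.5]
tip hi [-61.1 -44.8]
tip lo [-79.3 -44.4]
```

```bash
python3 - <<'E'
from h import *
f=load('w8'); print(w2j(ray(f,392,88,71)).round(1), w2j(ray(f,383,88,71)), w2j(ray(f,402,88,71)))
ctrl.grip(44)
x,y=-70.8,w2j(ray(f,392.3,88,71))[1]
ctrl.move_straight([*j2w(x,y),140],feed=250); where()
grab('wrist','w9')
E
```

```text
[ -70.9 -132.3] [ -70.92732647 -124.78073731] [ -70.93111738 -140.70297503]
 t35.5 [633.9 246.4 140.5] F [ 0.8 -0.4 -0. ] gap 43.7
```

View pics/w9.png

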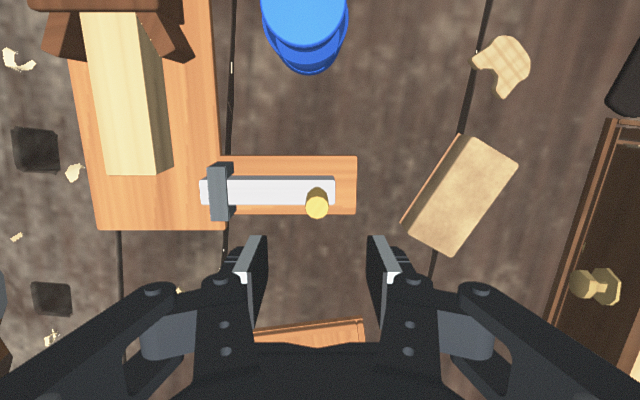

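```bash
python3 - <<'E'
from h import *
x,y=-70.8,-132.3
ctrl.move_straight([*j2w(x,y),47],feed=120); where()
ctrl.grip(10,20); s=where('grip')
for yy in (-120,-105,-92,-86,-84,-82.5,-81.5,-80.8,-80.2,-79.7,-79.2):
    ctrl.move_straight([*j2w(x,yy),47],feed=60); s=where(yy)
    F=s['contact_force'][:2]@JYv; print('  ',round(F,1),w2j(s['position']).round(1))
    if F<-10: break
ctrl.grip(36); where('open')
p=s['position']; ctrl.move_straight([p[0],p[1],150],feed=150)
ctrl.move_straight([*j2w(-150,-90),230],feed=300); where(); f=grab('wrist','w10');grab('top','t10')
big('t10',140,460,130,270,2.5,'t10c')
E
```

```text
t36.5 [634.3 246.7  48.1] F [0.2 0.9 0.4] gap 43.8
grip t36.8 [634.1 246.7  48. ] F [0.2 0.2 4.5] gap 15.1
-120 t37.2 [621.2 245.3  48. ] F [-2.4 -0.8  6.9] gap 15.0
   2.5 [ -70.7 -119.8]
-105 t37.6 [606.1 243.7  48. ] F [-2.3 -0.4  5.7] gap 15.0
   2.3 [ -70.7 -104.6]
-92 t37.9 [593.1 242.3  47.9] F [-1.8 -0.8  7.4] gap 15.0
   1.9 [-70.7 -91.5]
-86 t38.2 [587.3 241.7  48. ] F [-0.6 -0.7  8.4] gap 15.5
   0.7 [-70.7 -85.8]
-84 t38.4 [585.8 241.5  48. ] F [ 1.2 -0.4  6.4] gap 15.3
   -1.1 [-70.7 -84.3]
-82.5 t38.7 [584.6 241.4  48. ] F [ 1.  -0.7  6.2] gap 14.6
   -0.9 [-70.7 -82.9]
-81.5 t38.9 [583.6 241.3  48. ] F [ 1.6 -1.2  6. ] gap 14.9
   -1.4 [-70.7 -82. ]
-80.8 t39.2 [583.  241.2  48. ] F [ 1.3 -0.3  6. ] gap 15.0
   -1.2 [-70.7 -81.4]
-80.2 t39.4 [582.4 241.1  48. ] F [1.6 0.7 5.4] gap 15.2
   -1.6 [-70.7 -80.8]
-79.7 t39.7 [582.  241.1  48. ] F [ 2.  -0.   5.7] gap 14.9
   -2.0 [-70.7 -80.3]
-79.2 t39.9 [581.4 241.   48. ] F [1.1 0.5 6.2] gap 15.2
   -1.1 [-70.7 -79.8]
open t40.3 [580.2 240.8  46.5] F [-0.4 -1.1 -0.2] gap 35.9
 t41.6 [599.8 162.8 229.1] F [0.4 1.2 0.4] gap 36.4
```

View pics/w10.png

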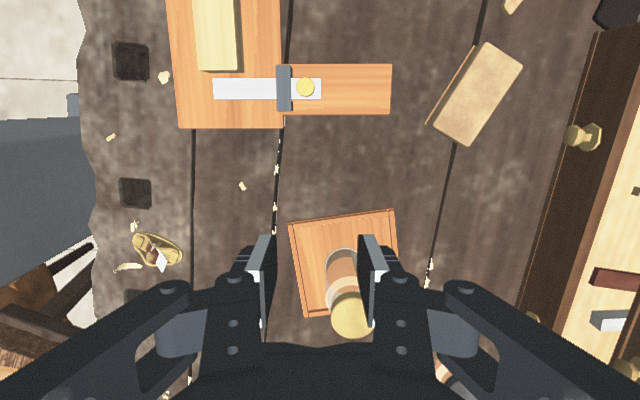

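View pics/t10c.png

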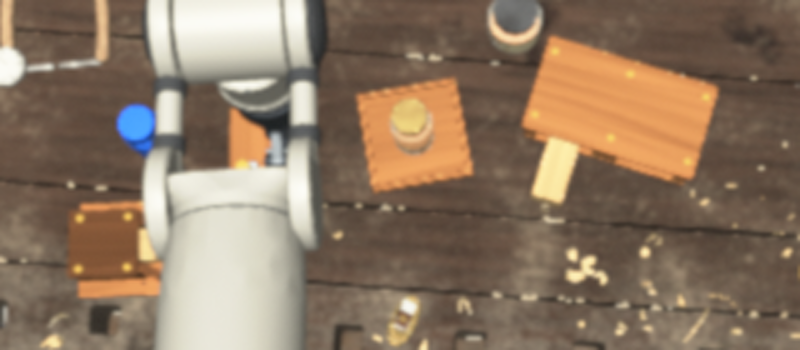

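```bash
python3 - <<'E'
from h import *
f=load('w10')
for n,a,b,z in [('knob',305.3,87,71),('tip',213,89,32),('rearL',198,70,44),('rearR',237,70.5,44)]: print(n,w2j(ray(f,a,b,z)).round(1))
E
```

```text
knob [-71.  -80.9]
tip [-70.9   8.4]
rearL [-54.9  17.2]
rearR [-55.4 -18.2]
```

```bash
python3 - <<'E'
from h import *
f=grab('side','s11'); big('s11',230,420,100,280,3,'s11c'); where(); print(ctrl.finish_job()); where()
E
```

```text
t41.8 [599.  164.1 228. ] F [-0.2 -0.  -0. ] gap 35.8
the job is handed in; nothing more can be done
None
the job is handed in; nothing more can be done
```

View pics/s11c.png

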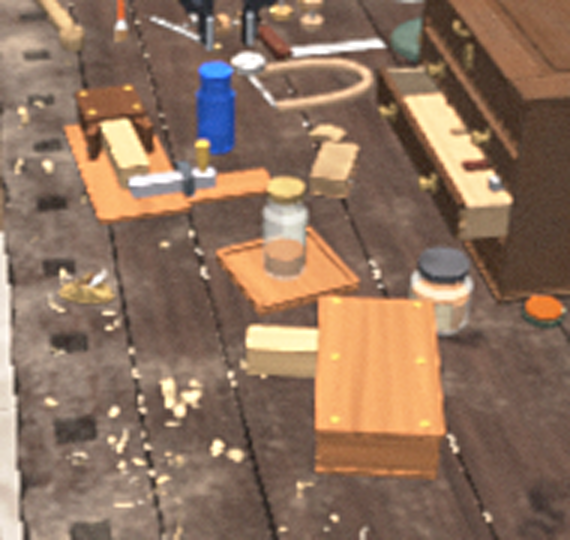

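The whole job was carried out and handed in at about t = 42 s of the 72 s allowed; the hand-in gives no verdict.

- **Jar:** I moved the tall clear jar from the jig's bed to the low tray. In the last pictures it stands upright near the tray's centre.
- **Blank:** I pulled the tenon blank out by its tenon, laid it flat on the bench and let go. I then took it again near the plain end and slid it into the throat until it met the stop, at about 10 N. Its plain end now measures about -55 mm in jig x, which is the fully home position.
- **Bolt:** I gripped the knob and slid the bolt across. The knob measures -80.9 mm in jig y, which is about 59 of the 60 mm travel, and the bolt lies behind the blank. I felt no clear end-stop force, so the travel rests on the picture and the robot's own position.
- **Everything else:** In the pictures the plain blank and the other loose things look unmoved. I judged this by eye and did not measure it. The arm was clear of everything at the end.

One check disagreed slightly: points high on the throat's roof came out 2–3 mm off the jig frame I took from the bed edges. I used the bed edges, and the blank slid in with no more than about 1 N of resistance until it met the stop.

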